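# Pack out the thin part and hold the vise jaw home

## Task

Swing the hasp off the wooden case so that its sprung lid opens, and take out the packing block that makes the thin part in the vise up to the thickness of the thick one. Stand it on the vise bed squarely in front of the thin part, the only place where the gap to the sliding jaw is wide enough, and let go of it. Then push the sliding jaw home from behind until both parts are nipped flush against the fixed jaw, and finish while still pressing it firmly there, ready for the clamp screw, with the tools lying about left undisturbed.

Things in the scene. Friction and masses are not known exactly. Their poses are not given: they have to be found in the camera images.
- case: wooden case, fixed, slightly turned: 120 x 140 x 68 mm (own x, y, height shut); origin at the centre of its underside, own -x is the front (toward the robot). Base 24 mm high with 5 mm walls, the rest is the deep lid. Inside, two pockets 5 mm deep, floors at z = 10, at own x = -5, y = +34 and -34; a packing block stands in each, which one where varies
- case_lid (a joint): the case's deep lid (z 24 to 68), hinged at the rear edge (case x = +60, z = 24): 0 shut, opens up and back to 1.95 rad. A spring (about 2 N at the front edge) throws it open within 1 to 2 s once the hasp is off, and holds it open. Nothing needs to lift it
- hasp (a joint): steel swing hasp, an upright hooked arm before the case, turning about a level pin along the case's own x at case x = -66.5, y = 0, z = 13. Starts at 0 to 0.06 = upright, hooked over a stud on the lid's front; grows to 1.40 rad as its top swings to the case's own -y (robot's right). Under 1 N moves it, friction keeps it where it is left; the lid is free at about 0.3 rad
- hasp_thumb (a point): centre of the hasp's thumb piece, 66 mm from the pin; the piece is 10 x 13 x 18 mm (case x, y, z while upright), its top 20 mm above the lid's top, its rear face 4.5 mm in front of the lid. Push its +y side toward the case's -y
- packing_block: ground steel block 16 mm thick (own x) x 36 mm long (own y) x 48 mm high, 0.2 kg, the thicker of the two in the case, standing with own x along the case's x; origin at the centre of its underside. The right one: 16 + 12 = 28 mm
- narrow_block: ground steel block 9 mm thick (own x) x 36 mm long x 48 mm high, the thinner of the two in the case; origin at the centre of its underside. Too thin for this job
- vise: steel screwless vise, fixed, slightly turned: 200 x 110 x 62 mm (own x, y, height); origin at the centre of its underside, own +x points away from the robot along the slide. Bed top at z = 34; the fixed jaw is at the far end, its face at own x = +62; both jaws are 28 mm high above the bed and 110 mm wide. The bed is open for 78 mm behind the sliding jaw
- nest (a point): point on the fixed jaw's face at bed height, mid width (vise x = +62, y = 0, z = 34); axes as the vise
- thick_part: aluminium part 28 mm thick (vise x) x 36 mm wide x 30 mm high, loose, standing on the bed within 1 mm of the fixed jaw, about 27 mm to one side of the vise's middle; origin at the middle of the lower edge of its back face (the face at the fixed jaw), axes as the vise
- thin_part: aluminium part 12 mm thick (vise x) x 36 mm wide x 30 mm high, loose, standing likewise about 27 mm to the other side of the vise's middle (sides vary); origin at the middle of the lower edge of its back face (the face at the fixed jaw), axes as the vise. The block belongs on its -x side, thickness along the vise's x
- sliding_jaw: the vise's sliding jaw, a steel block 46 mm (vise x) x 110 mm x 28 mm high on the bed; origin at its middle in x and y at bed height, axes as the vise; front and back faces 23 mm either side. Its front face starts 38 to 33 mm from the fixed jaw and bears on both 28 mm stacks when 28 mm from it. Slides along the vise's x by hand against about 2 N of friction, no spring
- jaw_back (a point): middle of the sliding jaw's back face, 14 mm above the bed; push here toward the vise's +x
- hex_key: bystander: black hex key, 32 x 84 x 8 mm, lying left of the vise; leave it
- micrometer: bystander: micrometer, 42 x 129 x 12 mm, lying behind vise and case; leave it
- v_block: bystander: steel V-block, 45 x 45 x 40 mm, at the left near the robot; leave it

How it is judged:
By the outcome, as a careful person would: the job done as asked, in the order asked, and still so for the second after the job is handed in, while the arm keeps its last pose, push and grip.
It also fails if it takes over 54 s, if anything falls off the work surface, if the arm or the gripper's body presses on something with over 40 N, if the wrist force passes 120 N, or if a joint passes its speed limit or range.

## Robot

A 6-joint arm with a two-finger parallel gripper is mounted at the origin on the work surface; the furniture and walls round the work are solid. World frame = base frame: x ahead of the robot, y to its left, z up, the work surface at z = 0. Lengths are in m, angles in rad, forces in N, time in s.
With the tool pointing down it reaches from about 0.425 to 0.95 m from the base axis. Payload 3.5 kg.
Tool frame: the origin (TCP) lies between the finger pads; the fingertips stand 14 mm ahead of it and the grasp point (between the pads) lies 5 mm behind it; z points along the fingers, y is the line along which they close (so a half turn about z gives the same grasp; the last joint's range is limited). The gripper opens to 85 mm and grips with 20 to 120 N. Pads are 22 mm wide; open, the fingers measure 114 mm over their backs; the gripper's body (76 mm by 85 mm) begins 54 mm behind the grasp point. The pads swing forward as they close: fully open they stand 13 mm farther back than shut.
Start: joints at [-1.376, 0.286, 1.577, -0, 1.279, -0.15], TCP at [0.228, -0.635, 0.245] pointing down, gripper open.
Joint ranges: [-2.77, 2.77], [-0.9, 2.22], [0.21, 2.48], [-1.53, 4.67], [0.24, 2.81], [-2.84, 2.84]. Speed limits (rad/s): [2.79, 2.79, 3.14, 3.14, 3.14, 3.14].

## Interface

Orientations are given as a unit quaternion [x, y, z, w].
In Python, from plant import * gives the robot as it stands.
- The arm moves only by the tool step_arm, never from a script. Its argument "commands" is a list of rows, each an object of numbers: "gripper": the gripper's target within -1 to 1 (shut at 1, half-way at 0, fully open at -1); "x", "y", "z": the shift along the tool's x, y, z in mm; "spin": the turn about the tool's z in degrees. A call has exactly 10 rows; each row shifts and turns the commanded pose from where the row before left it, along the tool's axes as they then stand; what a row does not reach is not made up. A row lasts 1/10 s, in which the tool goes at most 50 mm and 8.59 degrees, less where a joint would pass 70% of its speed; a pose out of reach is approached as far as the arm can. A call with a gripper value outside its range is refused whole. The fingers move at their own pace and stop on an object; "force" is the grip in N (left out, the last holds). Time passes only in rows, so rows that do not move let the fingers close, or fill a call up. It gives the time, the measured TCP pose, the force, the opening and the grip force at its end, in the units of the state.
- get_state(): the state, without advancing time (a new reading comes with each control period).
- read_camera(name): name is "scene" or "top" or "wrist"; returns a dict with "color" (420x560x3 uint8, red, green, blue), "z_map" (420x560 float32, m along the optical axis (not along the pixel's ray), 0 where there is no reading), "fx", "fy", "cx", "cy" (pixels), "distortion" ([k1, k2, p1, p2, k3] as OpenCV has them; the pictures are not rectified), "eye" and "attitude" of the camera in the world; the wrist camera has in their place "mount" (4x4, takes a point from camera to tool coordinates, whose origin is the TCP and whose axes are the flange's). Camera axes: x right, y up, looking along -z (the intrinsics and any distortion apply to the point x, -y, -z); pixel columns grow to the right and rows downward; lengths in m; the calibration is good to about 2 mm. A picture is of the moment at which its call begins: read the wrist's pose just before it.
- sign_off(): hands the job in; it is judged then, once.
The state is a dict: "time": time; "qpos": joint angles; "dq": joint speeds; "joint_efforts": joint torques, N m; "eef_pos": TCP position; "tcp_rot": TCP orientation; "contact_force": force on the tool from outside, world axes, zero at the start; "wrist_torque": the same for the moment, N m; "opening": opening from 0.0 (shut) to 1.0 (fully open); "finger_force": force on a finger pad.
Only numpy, scipy, OpenCV 4.12 (cv2) and the standard library are available. Lean on these libraries where they do the work, as an engineer would, in place of code of your own. Each camera call takes 0.05 s, during which the arm holds its last target. There are 200 camera calls.

## Working session

There is one attempt and no reset: what is moved stays moved. The work goes in short steps, Python scripts to look and compute and a tool call to move; the robot and the scene stay as the last step left them, time stands still between calls to the robot, and variables do not carry over. Pictures are saved under pics/ and viewed, at most 10 in all, crops included, and the job is handed in when it is done.

Besides the shell and the picture viewer there is one more tool, called as name(argument=value, ...) on one line, values as JSON. step_arm: Moves the arm, as the interface text tells. Its arguments: {"type":"object","properties":{"commands":{"type":"array"},"force":{"type":"number"}},"required":["commands"]}

```bash
mkdir -p pics; ls
cat > h.py <<'E'
from plant import *
import numpy as np, cv2
from scipy.spatial.transform import Rotation as R
def grab(n):
    s=get_state(); c=read_camera(n)
    if n=='wrist':
        T=np.eye(4);T[:3,:3]=R.from_quat(s['tcp_rot']).as_matrix();T[:3,3]=s['eef_pos']
        M=T@np.array(c['mount'])
    else:
        M=np.eye(4);a=np.array(c['attitude'],float)
        M[:3,:3]=a if a.shape==(3,3) else R.from_quat(a).as_matrix();M[:3,3]=c['eye']
    c['M']=M;return c
def K(c): return np.array([[c['fx'],0,c['cx']],[0,c['fy'],c['cy']],[0,0,1.]])
def rays(c,uv):
    p=cv2.undistortPoints(np.array(uv,float).reshape(-1,1,2),K(c),np.array(c['distortion'],float)).reshape(-1,2)
    return np.c_[p[:,0],-p[:,1],-np.ones(len(p))]
def onplane(c,uv,z):
    d=rays(c,uv)@c['M'][:3,:3].T;o=c['M'][:3,3];return o+d*((z-o[2])/d[:,2])[:,None]
def cloud(c):
    h,w=c['z_map'].shape;u,v=np.meshgrid(np.arange(w),np.arange(h))
    r=rays(c,np.stack([u,v],-1).reshape(-1,2))*c['z_map'].reshape(-1,1)
    P=(r@c['M'][:3,:3].T+c['M'][:3,3]).reshape(h,w,3);P[c['z_map']==0]=np.nan;return P
def save(c,n): cv2.imwrite('pics/'+n,c['color'][:,:,::-1])
E
python3 - <<'E'
from h import *
import pickle
for n in ('top','scene'):
    c=grab(n);save(c,n+'1.png');pickle.dump(c,open(n+'1.pkl','wb'));print(n,c['M'].round(3).tolist(),c['fx'],c['distortion'],np.nanmean(c['z_map']>0))
print(get_state())
E
```

```text
pics
top [[0.017, 0.982, -0.187, 0.304], [-1.0, 0.013, -0.025, -0.098], [-0.022, 0.187, 0.982, 1.333], [0.0, 0.0, 0.0, 1.0]] 535.5124708309185 [0.05659647 0.         0.         0.         0.        ] 0.9960416666666667
scene [[-0.518, 0.323, -0.792, -0.333], [-0.855, -0.216, 0.471, 0.427], [-0.019, 0.922, 0.388, 0.513], [0.0, 0.0, 0.0, 1.0]] 408.57358620716644 [-0.1194308  0.         0.         0.         0.       ] 0.8884098639455782
{'time': 0.1, 'qpos': array([-1.37603147e+00,  2.87123322e-01,  1.57806538e+00, -4.94768623e-07,
        1.27862260e+00, -1.50025107e-01]), 'dq': array([ 4.39057998e-05, -2.05981154e-03, -2.10277890e-03,  5.25879777e-04,
        2.60165924e-06, -5.05933846e-05]), 'joint_efforts': array([ 9.69049574e-05, -4.07296336e+01, -2.93700600e+01, -1.47098349e-04,
        3.38996273e-03,  1.69715514e-05]), 'eef_pos': array([ 0.22804695, -0.63469082,  0.24403582]), 'tcp_rot': array([ 9.85176134e-01,  1.71542284e-01, -2.50500628e-05, -1.10903813e-03]), 'contact_force': array([ 0.85353489, -0.36715656, -0.25627956]), 'wrist_torque': array([-0.01522919,  0.05072783, -0.00582624]), 'finger_force': 0.0, 'opening': 1.0021023647104064}
```

View pics/top1.png

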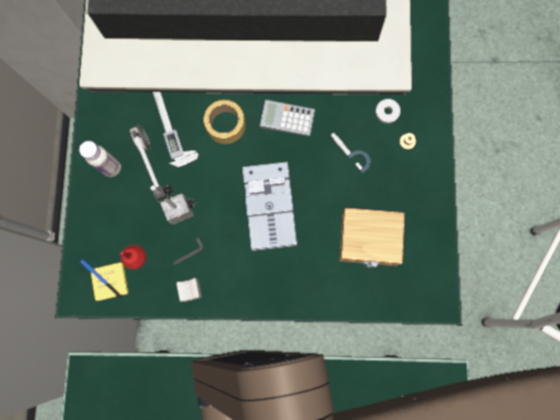

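View pics/scene1.png

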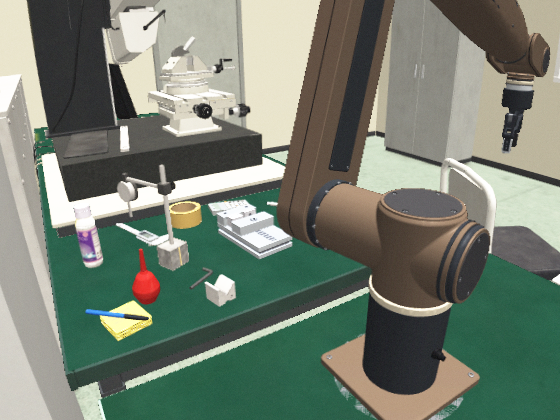

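The top view shows the case at about (373,237) with the hasp at (370,263), and the vise at (270,205) with its fixed jaw at the far end. The micrometer is at (355,155) and the hex key at (190,250). The scene view mostly shows the vise, since the arm hides the case.

Run:
```python
from h import *
import pickle
c=pickle.load(open('top1.pkl','rb'));P=cloud(c)
def rect(m,z,name):
    m=cv2.morphologyEx(m.astype(np.uint8),cv2.MORPH_OPEN,np.ones((3,3)))
    n,l,s,cc=cv2.connectedComponentsWithStats(m);k=1+np.argmax(s[1:,4]);
    ct=max(cv2.findContours((l==k).astype(np.uint8),cv2.RETR_EXTERNAL,cv2.CHAIN_APPROX_NONE)[0],key=cv2.contourArea)
    W=onplane(c,ct.reshape(-1,2),z)[:,:2]
    (x,y),(w,h),a=cv2.minAreaRect((W*1000).astype(np.float32));print(name,s[k],x,y,w,h,a)
z=P[:,:,2];box=np.zeros(z.shape,bool)
box[195:280,330:415]=1;rect(box&(z>.055)&(z<.076),.068,'lid')
b2=np.zeros(z.shape,bool);b2[150:260,235:305]=1;rect(b2&(z>.02)&(z<.09),.034,'vise');rect(b2&(z>.048)&(z<.07),.062,'jaws')
for n,u,v in(('table',320,200),('lid',373,237),('bed',275,240),('jaw',270,210)):print(n,P[v,u].round(4))
ys,xs=np.where(box&(z>.078));print('thumb',len(ys),[P[ys,xs].mean(0).round(4),P[ys,xs].min(0).round(3),P[ys,xs].max(0).round(3)] if len(ys) else 0)
im=cv2.resize(c['color'][150:280,230:420],None,fx=4,fy=4,interpolation=cv2.INTER_CUBIC);cv2.imwrite('pics/crop1.png',im[:,:,::-1])
```

```text
lid [ 342  208   62   55 3014] 495.8542785644531 -280.0660400390625 142.3173370361328 121.26043701171875 86.12421417236328
vise [ 243  162   53   87 3689] 573.3698120117188 -29.636436462402344 209.403076171875 112.11087799072266 7.268065452575684
jaws [243 162  46  31 943] 635.1519165039062 -22.519824981689453 68.39515686035156 109.71710205078125 7.400569438934326
table [ 0.5941 -0.1583  0.001 ]
lid [ 0.4909 -0.2807  0.0707]
bed [ 0.4848 -0.0475  0.039 ]
jaw [ 0.5544 -0.0348  0.0627]
thumb 25 [array([ 0.4271, -0.2762,  0.0874]), array([ 0.423, -0.282,  0.082]), array([ 0.432, -0.27 ,  0.094])]
```

View pics/crop1.png

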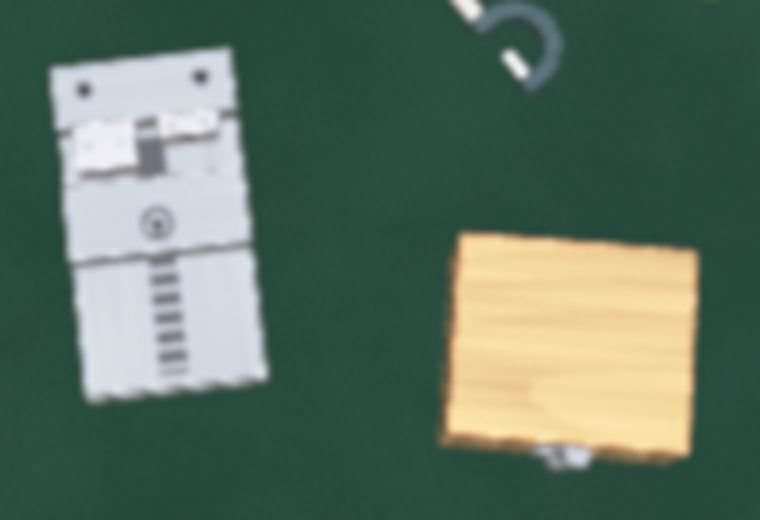

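The crop agrees: the thick part is on the vise's left (+y) at crop (105,145) and the thin part on its right at (190,122). The hasp thumb is in front of the case at crop (565,457). I'm heading for the hasp now.

step_arm(commands=[{"gripper": 1, "x": 35, "y": -33}, {"gripper": 1, "x": 35, "y": -33}, {"gripper": 1, "x": 35, "y": -33}, {"gripper": 1, "x": 35, "y": -33}, {"gripper": 1, "x": 35, "y": -33}, {"gripper": 1, "x": 35, "y": -33}, {"gripper": 1, "x": 35, "y": -33}, {"gripper": 1, "x": 30, "y": -33}, {"gripper": 1, "x": 25, "y": -33, "spin": 8}, {"gripper": 1, "spin": 8}])

```text
invalid input
```

Run:
```python
from h import *
import pickle
s=get_state();print(s['time'],s['eef_pos'],R.from_quat(s['tcp_rot']).as_matrix()[:,0],s['opening'])
c=grab('wrist');save(c,'w1.png');pickle.dump(c,open('w1.pkl','wb'));print(np.array(c['mount']).round(3).tolist(),c['distortion'],c['fx'])
P=cloud(c);z=P[:,:,2]
print([P[v,u].round(3).tolist() for v in(50,210,370) for u in(50,280,500)])
```

```text
0.1 [ 0.22804695 -0.63469082  0.24403582] [9.41146489e-01 3.37998783e-01 3.31136420e-04] 1.0021023647104064
[[-0.002, 0.948, 0.319, 0.082], [1.0, 0.002, 0.001, 0.001], [0.001, 0.319, -0.948, -0.128], [0.0, 0.0, 0.0, 1.0]] [-0.01721586  0.          0.          0.          0.        ] 310.24518798910776
[[0.205, 0.15, -0.74], [0.454, -0.563, -0.739], [0.477, -0.882, -0.111], [0.081, -0.377, -0.001], [-0.066, -0.751, -0.743], [0.258, -1.125, -0.242], [0.219, -0.573, 0.307], [0.238, -0.633, 0.304], [0.26, -0.69, 0.306]]
```

View pics/w1.png

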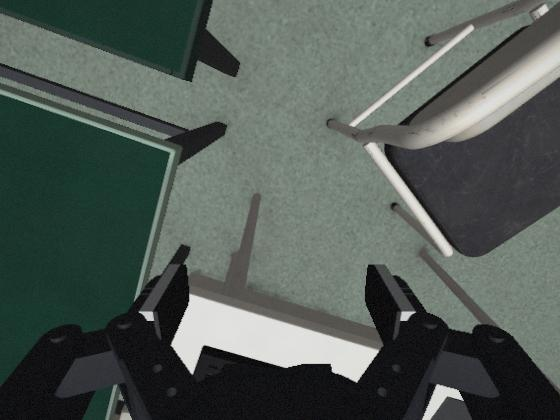

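The call was refused, so nothing has moved. The wrist view shows only the floor, with the fingertips at about (165,290) and (390,290). I'll retry with every key given in each row.

step_arm(commands=[{"gripper": 1, "x": 35, "y": -33, "z": 0, "spin": 0}, {"gripper": 1, "x": 35, "y": -33, "z": 0, "spin": 0}, {"gripper": 1, "x": 35, "y": -33, "z": 0, "spin": 0}, {"gripper": 1, "x": 35, "y": -33, "z": 0, "spin": 0}, {"gripper": 1, "x": 35, "y": -33, "z": 0, "spin": 0}, {"gripper": 1, "x": 35, "y": -33, "z": 0, "spin": 0}, {"gripper": 1, "x": 35, "y": -33, "z": 0, "spin": 0}, {"gripper": 1, "x": 30, "y": -33, "z": 0, "spin": 0}, {"gripper": 1, "x": 25, "y": -33, "z": 0, "spin": 8}, {"gripper": 1, "x": 0, "y": 0, "z": 0, "spin": 8}], force=40)

```text
time: 1.15
eef_pos: [0.4109, -0.25, 0.2449]
tcp_rot: [0.999, 0.033, -0.0, -0.001]
contact_force: [0.8, -0.7, -1.1]
opening: -0.003
finger_force: 0.0
```

Run:
```python
from h import *
import pickle
s=get_state();print(s['time'],s['eef_pos'],R.from_quat(s['tcp_rot']).as_matrix()[:,0],s['opening'])
c=grab('wrist');save(c,'w1.png');pickle.dump(c,open('w1.pkl','wb'))
P=cloud(c);z=P[:,:,2]
print([P[v,u].round(3).tolist() for v in(50,210,300) for u in(50,280,500)])
```

```text
1.15 [ 0.4109203  -0.25003033  0.24488178] [9.97872171e-01 6.52006878e-02 2.00685208e-05] -0.0026196831151411
[[0.527, -0.016, 0.034], [0.536, -0.245, 0.067], [0.562, -0.486, -0.001], [0.341, 0.039, -0.001], [0.36, -0.258, 0.0], [0.149, -1.127, -0.745], [0.201, 0.064, -0.002], [0.417, -0.252, 0.267], [-0.253, -1.248, -0.744]]
```

View pics/w1.png

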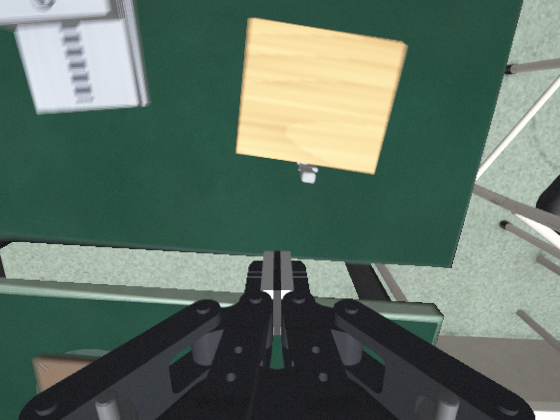

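The wrist view shows the lid with corners near (250,18), (406,42), (377,174) and (237,153). The thumb piece is at (308,175) and the vise bed is at upper left. I'll fit the case from this picture.

```bash
cat >> h.py <<'E'
def rect(c,m,z,name):
    m=cv2.morphologyEx(m.astype(np.uint8),cv2.MORPH_OPEN,np.ones((3,3)))
    n,l,s,cc=cv2.connectedComponentsWithStats(m);k=1+np.argmax(s[1:,4])
    ct=max(cv2.findContours((l==k).astype(np.uint8),cv2.RETR_EXTERNAL,cv2.CHAIN_APPROX_NONE)[0],key=cv2.contourArea)
    W=onplane(c,ct.reshape(-1,2),z)[:,:2]
    r=cv2.minAreaRect((W*1000).astype(np.float32));print(name,s[k].tolist(),np.round([*r[0],*r[1],r[2]],2));return W*1000,r
E
python3 - <<'E'
from h import *
import pickle
c=pickle.load(open('w1.pkl','rb'));P=cloud(c);z=P[:,:,2];col=c['color'].astype(int)
m=(col[:,:,0]-col[:,:,2]>50)&(col[:,:,0]>150);m[200:]=0
rect(c,m,.068,'lid')
b=np.zeros(z.shape,bool);b[155:190,285:335]=1
q=P[b&(z>.080)];print('thumb',len(q),q.mean(0).round(4),q.min(0).round(4),q.max(0).round(4))
m=b&(z>.08);rect(c,m,.088,'thumbtop')
E
```

```text
lid [236, 18, 170, 156, 20488] [ 494.74 -282.3   141.85  120.53   85.52]
thumb 151 [ 0.4266 -0.2779  0.0861] [ 0.4208 -0.2848  0.0802] [ 0.4309 -0.2717  0.089 ]
thumbtop [300, 171, 15, 12, 150] [ 426.67 -277.87   10.59   13.19    3.68]
```

step_arm(commands=[{"gripper": 1, "x": 9, "y": -9, "z": 0, "spin": 0}, {"gripper": 1, "x": 0, "y": 0, "z": 20, "spin": 8}, {"gripper": 1, "x": 0, "y": 0, "z": 45, "spin": 0}, {"gripper": 1, "x": 0, "y": 0, "z": 45, "spin": 0}, {"gripper": 1, "x": 0, "y": 0, "z": 40, "spin": 0}, {"gripper": 1, "x": 0, "y": 0, "z": 14, "spin": 0}, {"gripper": 1, "x": 0, "y": 12, "z": 0, "spin": 0}, {"gripper": 1, "x": 0, "y": 12, "z": 0, "spin": 0}, {"gripper": 1, "x": 0, "y": 12, "z": 0, "spin": 0}, {"gripper": 1, "x": 0, "y": 12, "z": 0, "spin": 0}])

```text
time: 2.2
eef_pos: [0.416, -0.2954, 0.0837]
tcp_rot: [0.999, -0.037, 0.002, 0.002]
contact_force: [-0.5, 0.7, -0.3]
opening: 0.004
finger_force: 0.1
```

step_arm(commands=[{"gripper": 1, "x": 0, "y": 10, "z": 0, "spin": 0}, {"gripper": 1, "x": 0, "y": 8, "z": 0, "spin": 0}, {"gripper": 1, "x": -2, "y": 0, "z": 0, "spin": 0}, {"gripper": 1, "x": 0, "y": 0, "z": -30, "spin": 0}, {"gripper": 0, "x": 0, "y": 0, "z": -50, "spin": 0}, {"gripper": 0, "x": 0, "y": 0, "z": -50, "spin": 0}, {"gripper": 0, "x": 0, "y": 0, "z": -50, "spin": 0}, {"gripper": 0, "x": 0, "y": 0, "z": -20, "spin": 0}, {"gripper": 0, "x": 0, "y": 0, "z": 0, "spin": 0}, {"gripper": 0, "x": 0, "y": 0, "z": 0, "spin": 0}])

```text
time: 3.2
eef_pos: [0.4114, -0.3099, 0.2807]
tcp_rot: [0.999, -0.037, -0.0, -0.0]
contact_force: [0.0, 0.1, -0.4]
opening: 0.5
finger_force: 0.0
```

Run:
```python
from h import *
import pickle
s=get_state();print(s['time'],s['eef_pos'],R.from_quat(s['tcp_rot']).as_matrix()[:,0],s['opening'])
c=grab('wrist');save(c,'w2.png');pickle.dump(c,open('w2.pkl','wb'))
```

```text
3.2 [ 0.41135337 -0.30991456  0.28068245] [ 9.97278001e-01 -7.37317714e-02 -4.63494337e-04] 0.49953711105997506
```

View pics/w2.png

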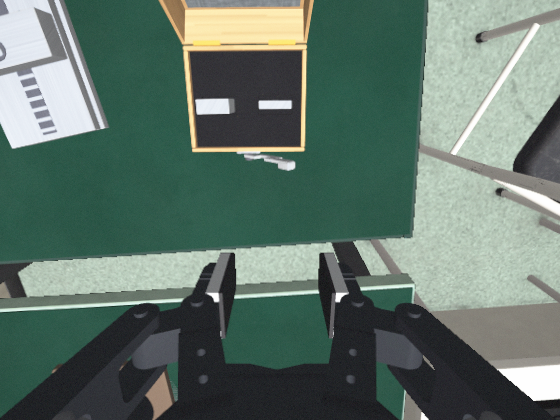

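The lid is open and the hasp is swung right over, with its thumb at (287,165). The thicker block stands in the left (+y) pocket, its top at (212,106), and the thin one is at (275,104). Now I'll measure the block top at z = 58 mm.

Run:
```python
from h import *
import pickle
c=pickle.load(open('w2.pkl','rb'));P=cloud(c);z=P[:,:,2]
for n,u0,u1 in(('thick',194,242),('thin',250,297)):
    m=np.zeros(z.shape,bool);m[80:125,u0:u1]=1;m&=(z>.052)&(z<.064)
    print(z[m].mean());rect(c,m,.058,n)
m=np.zeros(z.shape,bool);m[40:160,183:310]=1
m&=(z>.019)&(z<.030)&(c['color'][:,:,0]>120);rect(c,m,.024,'base')
```

```text
0.057014010822834436
thick [195, 99, 35, 16, 507] [ 491.96 -246.56   36.56   15.52   85.53]
0.05696739574906162
thin [259, 100, 33, 9, 282] [ 489.36 -314.46   34.52    8.23   85.66]
base [183, 40, 124, 114, 2196] [ 496.69 -280.66  139.74  126.25   85.54]
```

step_arm(commands=[{"gripper": 0, "x": 38, "y": -34, "z": 0, "spin": 0}, {"gripper": 0, "x": 38, "y": -34, "z": 0, "spin": 0}, {"gripper": 0, "x": 0, "y": 0, "z": 0, "spin": -8.5}, {"gripper": 0, "x": 0, "y": 0, "z": 0, "spin": -8.5}, {"gripper": 0, "x": 0, "y": 0, "z": 0, "spin": -8.5}, {"gripper": 0, "x": 0, "y": 0, "z": 0, "spin": -8.5}, {"gripper": 0, "x": 0, "y": 0, "z": 0, "spin": -8.5}, {"gripper": 0, "x": 0, "y": 0, "z": 0, "spin": -8.5}, {"gripper": 0, "x": 0, "y": 0, "z": 0, "spin": -8.5}, {"gripper": 0, "x": 0, "y": 0, "z": 0, "spin": -8.5}])

```text
time: 4.25
eef_pos: [0.4899, -0.2486, 0.2779]
tcp_rot: [0.848, 0.531, -0.001, -0.003]
contact_force: [-0.2, -0.1, -0.3]
opening: 0.497
finger_force: 0.0
```

step_arm(commands=[{"gripper": 0, "x": 0, "y": 0, "z": 0, "spin": -8}, {"gripper": 0, "x": 0, "y": 0, "z": 0, "spin": -8}, {"gripper": 0, "x": 0, "y": 0, "z": 0, "spin": -5.8}, {"gripper": 0, "x": 0, "y": 0, "z": 40, "spin": 0}, {"gripper": 0, "x": 0, "y": 0, "z": 40, "spin": 0}, {"gripper": 0, "x": 0, "y": 0, "z": 40, "spin": 0}, {"gripper": 0, "x": 0, "y": 0, "z": 20, "spin": 0}, {"gripper": 0, "x": 0, "y": 0, "z": 0, "spin": 0}, {"gripper": 0, "x": 0, "y": 0, "z": 0, "spin": 0}, {"gripper": 0, "x": 0, "y": 0, "z": 0, "spin": 0}])

```text
time: 5.25
eef_pos: [0.4915, -0.2499, 0.1424]
tcp_rot: [0.734, 0.679, 0.0, 0.001]
contact_force: [-0.4, -0.7, 0.2]
opening: 0.504
finger_force: 0.0
```

Run:
```python
from h import *
s=get_state();X=R.from_quat(s['tcp_rot']).as_matrix();print(s['time'],s['eef_pos'],np.degrees(np.arctan2(X[1,0],X[0,0])),s['opening'])
d=np.array([.492,-.247,.055])-s['eef_pos'];print('tool shift',X.T@d*1000)
```

```text
5.25 [ 0.49152852 -0.24989209  0.14244278] 85.55857778264397 0.5041283648397612
tool shift [ 3.00680856  0.10881504 87.44011367]
```

step_arm(commands=[{"gripper": 0, "x": 3, "y": 0, "z": 30, "spin": 0}, {"gripper": 0, "x": 0, "y": 0, "z": 30, "spin": 0}, {"gripper": 0, "x": 0, "y": 0, "z": 17, "spin": 0}, {"gripper": 0, "x": 0, "y": 0, "z": 10, "spin": 0}, {"gripper": 0, "x": 0, "y": 0, "z": 0, "spin": 0}, {"gripper": 1, "x": 0, "y": 0, "z": 0, "spin": 0}, {"gripper": 1, "x": 0, "y": 0, "z": 0, "spin": 0}, {"gripper": 1, "x": 0, "y": 0, "z": 0, "spin": 0}, {"gripper": 1, "x": 0, "y": 0, "z": 0, "spin": 0}, {"gripper": 1, "x": 0, "y": 0, "z": 0, "spin": 0}], force=60)

```text
time: 6.25
eef_pos: [0.4924, -0.2474, 0.0563]
tcp_rot: [0.734, 0.679, 0.0, 0.002]
contact_force: [-0.2, 0.2, 6.3]
opening: 0.176
finger_force: 62.5
```

step_arm(commands=[{"gripper": 1, "x": 0, "y": 0, "z": 0, "spin": 0}, {"gripper": 1, "x": 0, "y": 0, "z": -5, "spin": 0}, {"gripper": 1, "x": 0, "y": 0, "z": -10, "spin": 0}, {"gripper": 1, "x": 0, "y": 0, "z": -20, "spin": 0}, {"gripper": 1, "x": 0, "y": 0, "z": -30, "spin": 0}, {"gripper": 1, "x": 0, "y": 0, "z": -30, "spin": 0}, {"gripper": 1, "x": 0, "y": 0, "z": -30, "spin": 0}, {"gripper": 1, "x": 0, "y": 0, "z": -30, "spin": 0}, {"gripper": 1, "x": 0, "y": 0, "z": -15, "spin": 0}, {"gripper": 1, "x": 0, "y": 0, "z": 0, "spin": 0}])

```text
time: 7.25
eef_pos: [0.4921, -0.2471, 0.2271]
tcp_rot: [0.734, 0.679, 0.0, 0.003]
contact_force: [0.5, -0.0, -1.9]
opening: 0.168
finger_force: 61.6
```

Run:
```python
from h import *
import pickle
s=get_state();X=R.from_quat(s['tcp_rot']).as_matrix();print(s['time'],s['eef_pos'],np.degrees(np.arctan2(X[1,0],X[0,0])),s['opening'],s['finger_force'])
c=grab('wrist');save(c,'w3.png');pickle.dump(c,open('w3.pkl','wb'))
```

```text
7.25 [ 0.4921093  -0.2471371   0.22709752] 85.55728565616845 0.16820359781553115 61.5841019153595
```

View pics/w3.png

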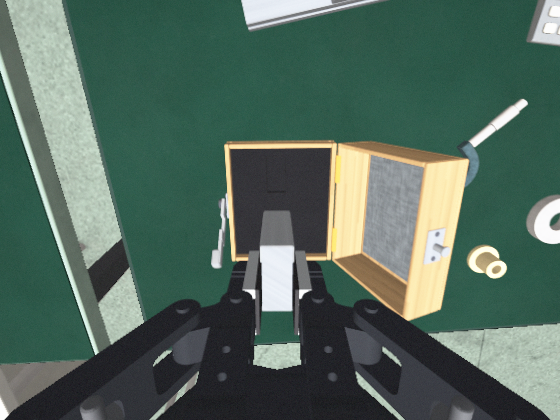

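The wrist view shows the steel block held between the fingers at (278,245). The narrow block's pocket is hidden under the gripper, and the vise edge shows at the top. I'm moving to look over the vise.

step_arm(commands=[{"gripper": 1, "x": 15, "y": 15, "z": -10, "spin": 0}, {"gripper": 1, "x": 26, "y": 25, "z": -10, "spin": 0}, {"gripper": 1, "x": 26, "y": 25, "z": 0, "spin": 0}, {"gripper": 1, "x": 26, "y": 25, "z": 0, "spin": 0}, {"gripper": 1, "x": 12, "y": 10, "z": 0, "spin": 0}, {"gripper": 1, "x": 0, "y": 0, "z": 0, "spin": -6}, {"gripper": 1, "x": 0, "y": 0, "z": 0, "spin": -5.5}, {"gripper": 1, "x": 0, "y": 0, "z": 0, "spin": 0}, {"gripper": 1, "x": 0, "y": 0, "z": 0, "spin": 0}, {"gripper": 1, "x": 0, "y": 0, "z": 0, "spin": 0}])

```text
time: 8.3
eef_pos: [0.5984, -0.1497, 0.2434]
tcp_rot: [0.663, 0.749, -0.0, -0.001]
contact_force: [-0.5, -0.5, -2.6]
opening: 0.17
finger_force: 61.5
```

Run:
```python
from h import *
import pickle
s=get_state();X=R.from_quat(s['tcp_rot']).as_matrix();print(s['time'],s['eef_pos'],np.degrees(np.arctan2(X[1,0],X[0,0])),s['opening'],s['finger_force'])
c=grab('wrist');save(c,'w4.png');pickle.dump(c,open('w4.pkl','wb'))
```

```text
8.3 [ 0.5984248  -0.14972515  0.24341349] 96.9490513805967 0.16964825235663725 61.480504274368286
```

View pics/w4.png

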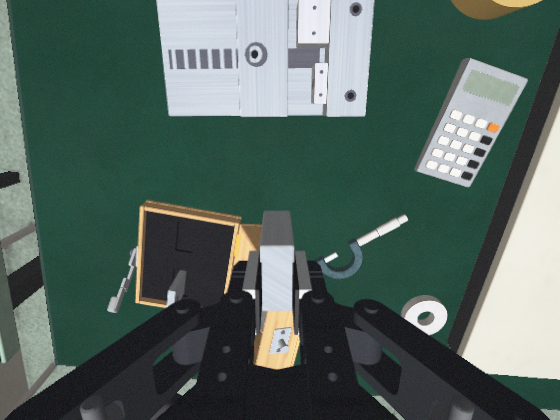

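This view shows the vise well. The sliding jaw spans columns 240–287 and the fixed jaw 329–370. The thin part's top is at cols 313–328, rows 62–103, the thick part's at (314,20), and the vise's right edge is at row 116.

Run:
```python
from h import *
import pickle
c=pickle.load(open('w4.pkl','rb'));P=cloud(c);z=P[:,:,2];col=c['color'].astype(int)
win=np.zeros(z.shape,bool);win[0:125,150:385]=1
mv=win&(z>.02)&(z<.09)
m=mv&(z>.05);m2=m.copy();m2[:,295:]=0
W1,r=rect(c,m2,.062,'slide');
m3=m.copy();m3[:,:331]=0;W2,_=rect(c,m3,.062,'fixed')
t=np.zeros(z.shape,bool);t[55:110,305:332]=1;t&=(col.min(2)>232);W3,_=rect(c,t,.064,'thin')
t=np.zeros(z.shape,bool);t[0:48,294:334]=1;t&=(col.min(2)>232);W4,_=rect(c,t,.064,'thick')
# row profile of gray at mid thin part and depth
for v in (30,82,95):print(v,col[v,280:345].mean(1).astype(int).tolist());print((z[v,280:345]*1000).round().astype(int).tolist())
# vise frame estimate: yaw from right-edge of vise at fixed jaw & slide
cv=W1;
from numpy.linalg import lstsq
# edges: sliding back edge and front edge, lines fit
def fitrow(cols,rows,z0):
    q=onplane(c,np.c_[cols,rows],z0)[:,:2]*1000
    (vx,vy,x0,y0)=cv2.fitLine(q.astype(np.float32),cv2.DIST_HUBER,0,.01,.01).ravel();return np.degrees(np.arctan2(vy,vx)),x0,y0
rows=np.arange(5,105)
ml=(z>.05)
back=[np.where(ml[v,200:280])[0][0]+200-.5 for v in rows];front=[np.where(ml[v,200:295])[0][-1]+200+.5 for v in rows]
far=[np.where(ml[v,330:385])[0][-1]+330+.5 for v in rows]
for n,cc in(('back',back),('front',front),('far',far)):print(n,fitrow(cc,rows,.062))
cols=np.arange(245,283);bot=[np.where(ml[:,u])[0];] if 0 else [np.where(ml[:125,u])[0][-1]+.5 for u in cols];print('slideright',fitrow(cols,bot,.062))
cols=np.arange(335,364);bot=[np.where(ml[:125,u])[0][-1]+.5 for u in cols];print('fixright',fitrow(cols,bot,.062))
```

```text
File "<stdin>", line 25
    cols=np.arange(245,283);bot=[np.where(ml[:,u])[0];] if 0 else [np.where(ml[:125,u])[0][-1]+.5 for u in cols];print('slideright',fitrow(cols,bot,.062))
                                                     ^
SyntaxError: invalid syntax
```

```bash
cat > m.py <<'E'
from h import *
import pickle
c=pickle.load(open('w4.pkl','rb'));P=cloud(c);z=P[:,:,2];col=c['color'].astype(int)
t=np.zeros(z.shape,bool);t[55:110,305:332]=1;t&=(col.min(2)>232);rect(c,t,.064,'thin')
t=np.zeros(z.shape,bool);t[0:48,294:334]=1;t&=(col.min(2)>232);rect(c,t,.064,'thick')
for v in (30,82):print(v,col[v,280:345].mean(1).astype(int).tolist());print((z[v,280:345]*1000).round().astype(int).tolist())
def fit(cols,rows,z0):
    q=onplane(c,np.c_[cols,rows],z0)[:,:2]*1000
    vx,vy,x0,y0=cv2.fitLine(q.astype(np.float32),cv2.DIST_HUBER,0,.01,.01).ravel();return np.round([np.degrees(np.arctan2(vy,vx)),x0,y0],2)
ml=(z>.05);rows=np.arange(5,105);E=lambda a,b,k,o:[np.where(ml[v,a:b])[0][k]+a+o for v in rows]
print('back',fit(E(200,280,0,-.5),rows,.062));print('front',fit(E(200,295,-1,.5),rows,.062));print('far',fit(E(330,385,-1,.5),rows,.062))
for n,a,b in(('slideR',245,283),('fixR',335,364)):
    cols=np.arange(a,b);print(n,fit(cols,[np.where(ml[:125,u])[0][-1]+.5 for u in cols],.062))
E
python3 m.py
```

```text
thin [315, 64, 6, 39, 178] [624.39 -49.96   4.63  33.1    8.99]
thick [298, 0, 21, 43, 563] [ 6.0842e+02 -5.4000e-01  1.7860e+01  3.2780e+01  6.9500e+00]
30 [214, 215, 215, 213, 209, 209, 207, 179, 210, 216, 215, 214, 215, 213, 215, 214, 156, 130, 232, 235, 237, 237, 236, 237, 238, 240, 240, 240, 239, 237, 238, 240, 239, 232, 231, 238, 238, 237, 236, 235, 234, 236, 236, 237, 237, 235, 238, 239, 235, 154, 216, 212, 214, 216, 214, 212, 213, 214, 218, 219, 216, 215, 220, 217, 212]
[62, 62, 60, 60, 60, 61, 60, 61, 33, 31, 33, 33, -9223372036854775808, 32, 32, 33, 40, 53, 63, 63, 64, 62, 62, 63, 63, 62, 64, 62, 64, 64, 63, 64, 63, 63, 63, 63, 64, 63, 63, 63, 65, 63, 63, 63, 64, 63, 63, 63, 63, 64, 60, 60, 63, 60, 62, 62, 61, 61, 61, 61, 61, 61, 61, 62, 63]
82 [217, 219, 218, 218, 213, 212, 213, 186, 214, 218, 219, 218, 218, 220, 219, 218, 219, 218, 219, 218, 218, 219, 218, 218, 217, 219, 217, 219, 219, 219, 217, 179, 105, 94, 128, 231, 238, 240, 239, 237, 236, 233, 237, 239, 240, 240, 236, 96, 224, 221, 219, 219, 216, 216, 218, 220, 221, 218, 218, 223, 220, 213, 217, 216, 219]
[61, 61, 62, 61, 62, 61, 60, 63, 32, 34, 34, 33, 32, 33, 33, 34, 33, 32, 33, 33, 33, 32, 32, 34, 33, 33, 34, 34, 33, 33, 32, 36, 47, 55, 61, 63, 63, 62, 63, 64, 63, 63, 64, 63, 64, 64, 62, 59, 61, 62, 61, 64, 63, 61, 61, 62, 61, 62, 61, 61, 62, 62, 61, 62, 61]
back [-82.75 548.29 -34.82]
front [-82.56 593.12 -24.47]
far [-82.47 668.   -20.35]
slideR [  6.82 578.22 -85.52]
fixR [  6.97 658.99 -75.75]m.py:6: RuntimeWarning: invalid value encountered in cast
  for v in (30,82):print(v,col[v,280:345].mean(1).astype(int).tolist());print((z[v,280:345]*1000).round().astype(int).tolist())
```

step_arm(commands=[{"gripper": 1, "x": 0, "y": 0, "z": 0, "spin": -0.35}, {"gripper": 1, "x": 25, "y": 6, "z": 0, "spin": 0}, {"gripper": 1, "x": 35, "y": 9, "z": 0, "spin": 0}, {"gripper": 1, "x": 25, "y": 6, "z": 0, "spin": 0}, {"gripper": 1, "x": 10.5, "y": 3.5, "z": 0, "spin": 0}, {"gripper": 1, "x": 0, "y": 0, "z": 40, "spin": 0}, {"gripper": 1, "x": 0, "y": 0, "z": 40, "spin": 0}, {"gripper": 1, "x": 0, "y": 0, "z": 20, "spin": 0}, {"gripper": 1, "x": 0, "y": 0, "z": 0, "spin": 0}, {"gripper": 1, "x": 0, "y": 0, "z": 0, "spin": 0}])

```text
time: 9.35
eef_pos: [0.6114, -0.0523, 0.1448]
tcp_rot: [0.66, 0.751, 0.0, 0.0]
contact_force: [0.6, -0.1, -1.9]
opening: 0.171
finger_force: 61.4
```

Run:
```python
from h import *
import pickle
s=get_state();X=R.from_quat(s['tcp_rot']).as_matrix();print(s['time'],s['eef_pos'],np.degrees(np.arctan2(X[1,0],X[0,0])),s['finger_force'],s['contact_force'])
print(X.T@(np.array([.6105,-.0518,.0803])-s['eef_pos'])*1000)
```

```text
9.35 [ 0.6113534  -0.05228138  0.14481118] 97.37679158374242 61.422168016433716 [ 0.64843532 -0.12855751 -1.85319865]
[ 0.61459088 -0.80911784 64.51061655]
```

step_arm(commands=[{"gripper": 1, "x": 0.5, "y": -1, "z": 20, "spin": 0}, {"gripper": 1, "x": 0, "y": 0, "z": 20, "spin": 0}, {"gripper": 1, "x": 0, "y": 0, "z": 12, "spin": 0}, {"gripper": 1, "x": 0, "y": 0, "z": 6, "spin": 0}, {"gripper": 1, "x": 0, "y": 0, "z": 2, "spin": 0}, {"gripper": 1, "x": 0, "y": 0, "z": 1, "spin": 0}, {"gripper": 1, "x": 0, "y": 0, "z": 1, "spin": 0}, {"gripper": 1, "x": 0, "y": 0, "z": 0, "spin": 0}, {"gripper": 1, "x": 0, "y": 0, "z": 0, "spin": 0}, {"gripper": 1, "x": 0, "y": 0, "z": 0, "spin": 0}])

```text
time: 10.35
eef_pos: [0.6101, -0.0513, 0.0826]
tcp_rot: [0.66, 0.751, 0.0, 0.0]
contact_force: [0.2, 0.4, -0.9]
opening: 0.17
finger_force: 61.6
```

step_arm(commands=[{"gripper": 1, "x": 0, "y": 0, "z": 1, "spin": 0}, {"gripper": 1, "x": 0, "y": 0, "z": 0.5, "spin": 0}, {"gripper": 1, "x": 0, "y": 0, "z": 0.5, "spin": 0}, {"gripper": 1, "x": 0, "y": 0, "z": 0.3, "spin": 0}, {"gripper": 1, "x": 0, "y": 0, "z": 0, "spin": 0}, {"gripper": 1, "x": 0, "y": 0, "z": 0, "spin": 0}, {"gripper": 1, "x": 0, "y": 0, "z": 0, "spin": 0}, {"gripper": 1, "x": 0, "y": 0, "z": 0, "spin": 0}, {"gripper": 1, "x": 0, "y": 0, "z": 0, "spin": 0}, {"gripper": 1, "x": 0, "y": 0, "z": 0, "spin": 0}])

```text
time: 11.35
eef_pos: [0.61, -0.0513, 0.0804]
tcp_rot: [0.66, 0.751, 0.0, 0.0]
contact_force: [-2.1, 0.9, 3.1]
opening: 0.168
finger_force: 62.2
```

step_arm(commands=[{"gripper": 0.55, "x": 0, "y": 0, "z": 0, "spin": 0}, {"gripper": 0.45, "x": 0, "y": 0, "z": 0, "spin": 0}, {"gripper": 0.3, "x": 0, "y": 0, "z": 0, "spin": 0}, {"gripper": 0.2, "x": 0, "y": 0, "z": 0, "spin": 0}, {"gripper": 0.2, "x": 0, "y": 0, "z": 0, "spin": 0}, {"gripper": 0.2, "x": 0, "y": 0, "z": -5, "spin": 0}, {"gripper": 0.2, "x": 0, "y": 0, "z": -15, "spin": 0}, {"gripper": 0.2, "x": 0, "y": 0, "z": -40, "spin": 0}, {"gripper": 0.2, "x": 0, "y": 0, "z": -45, "spin": 0}, {"gripper": 0.2, "x": 0, "y": 0, "z": -40, "spin": 0}])

```text
time: 12.35
eef_pos: [0.6102, -0.0514, 0.2287]
tcp_rot: [0.66, 0.751, 0.001, 0.001]
contact_force: [0.1, 0.1, 0.7]
opening: 0.398
finger_force: 0.0
```

step_arm(commands=[{"gripper": 0.2, "x": -30, "y": 0, "z": -15, "spin": 0}, {"gripper": 0.2, "x": -40, "y": 0, "z": 0, "spin": 0}, {"gripper": 1, "x": -30, "y": 0, "z": 0, "spin": 0}, {"gripper": 1, "x": 0, "y": 0, "z": 0, "spin": 0}, {"gripper": 1, "x": 0, "y": 0, "z": 0, "spin": 0}, {"gripper": 1, "x": 0, "y": 0, "z": 0, "spin": 0}, {"gripper": 1, "x": 0, "y": 0, "z": 0, "spin": 0}, {"gripper": 1, "x": 0, "y": 0, "z": 0, "spin": 0}, {"gripper": 1, "x": 0, "y": 0, "z": 0, "spin": 0}, {"gripper": 1, "x": 0, "y": 0, "z": 0, "spin": 0}])

```text
time: 13.35
eef_pos: [0.6228, -0.15, 0.24]
tcp_rot: [0.66, 0.752, -0.0, -0.0]
contact_force: [0.6, 0.5, -0.0]
opening: -0.002
finger_force: 0.0
```

Run:
```python
from h import *
import pickle
s=get_state();X=R.from_quat(s['tcp_rot']).as_matrix();print(s['time'],s['eef_pos'],np.degrees(np.arctan2(X[1,0],X[0,0])),s['opening'])
c=grab('wrist');save(c,'w5.png');pickle.dump(c,open('w5.pkl','wb'))
im=cv2.resize(c['color'][0:150,140:400],None,fx=3,fy=3);cv2.imwrite('pics/w5c.png',im[:,:,::-1])
```

```text
13.35 [ 0.62280753 -0.15000336  0.24001513] 97.4443654088636 -0.002255958379790196
```

View pics/w5c.png

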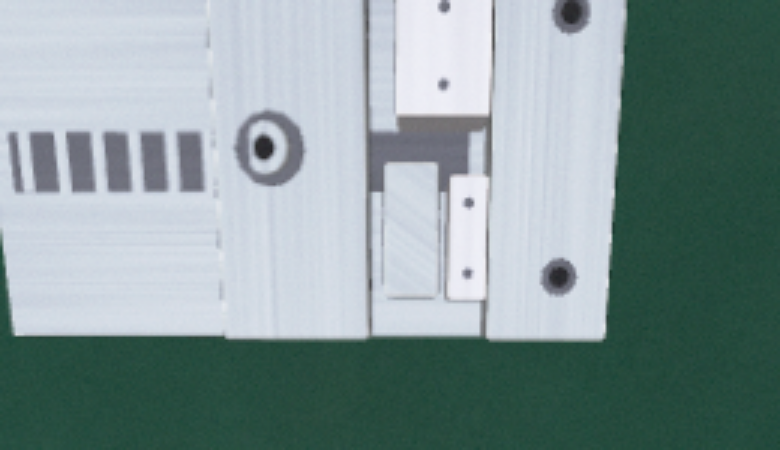

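The block stands in the gap, its top at crop cols 385–437, rows 162–297. The thin part is at cols 447–488, rows 176–300, and the jaw front at col 368. It looks square, but I'll check the lateral offset numerically because the heights differ.

Run:
```python
from h import *
c=__import__('pickle').load(open('w5.pkl','rb'))
f=lambda uv,z:(lambda q:np.c_[q[:,0]*.9919+q[:,1]*.1271,-q[:,0]*.1271+q[:,1]*.9919]*1000)(onplane(c,np.array(uv)/3.+[140,0],z)).round(1).tolist()
print('block',f([(385,162),(437,162),(385,297),(437,297)],.082))
print('thin',f([(449,176),(488,176),(447,300),(487,300)],.064))
print('jaw front,back,right',f([(368,250),(222,250),(300,339)],.062),'fixed face',f([(488,330)],.062))
P=cloud(c)[:,:,2];print(np.nanmedian(P[60:95,270:284]),P[70,290:296])
```

```text
block [[591.7, -110.1], [606.3, -110.1], [591.5, -146.0], [606.6, -146.0]]
thin [[610.4, -111.6], [622.0, -111.6], [610.2, -146.8], [622.6, -146.8]]
jaw front,back,right [[585.8, -132.2], [541.0, -132.2], [564.0, -158.5]] fixed face [[623.3, -155.8]]
0.0809697275814949 [0.0627852  0.06188251 0.06303821 0.06393392 0.06271434 0.0628989 ]
```

The block is square to the vise and within about 1 mm of the thin part sideways. I'm moving behind the jaw.

step_arm(commands=[{"gripper": 1, "x": 31, "y": -20.5, "z": 0, "spin": 0}, {"gripper": 1, "x": 31, "y": -20.5, "z": 0, "spin": 0}, {"gripper": 1, "x": 31, "y": -20.5, "z": 0, "spin": 0}, {"gripper": 1, "x": 31, "y": -20.5, "z": 0, "spin": 0}, {"gripper": 1, "x": 0, "y": 0, "z": 0, "spin": 8.5}, {"gripper": 1, "x": 0, "y": 0, "z": 0, "spin": 8.5}, {"gripper": 1, "x": 0, "y": 0, "z": 0, "spin": 8.5}, {"gripper": 1, "x": 0, "y": 0, "z": 0, "spin": 8.5}, {"gripper": 1, "x": 0, "y": 0, "z": 0, "spin": 8.5}, {"gripper": 1, "x": 0, "y": 0, "z": 0, "spin": 8.5}], force=60)

```text
time: 14.4
eef_pos: [0.5255, -0.038, 0.2401]
tcp_rot: [0.92, 0.391, 0.0, 0.0]
contact_force: [0.6, 1.0, -0.7]
opening: 0.002
finger_force: 0.0
```

step_arm(commands=[{"gripper": 1, "x": 0, "y": 0, "z": 0, "spin": 8.5}, {"gripper": 1, "x": 0, "y": 0, "z": 0, "spin": 8.5}, {"gripper": 1, "x": 0, "y": 0, "z": 0, "spin": 8.5}, {"gripper": 1, "x": 0, "y": 0, "z": 0, "spin": 8.5}, {"gripper": 1, "x": 0, "y": 0, "z": 0, "spin": 5}, {"gripper": 1, "x": 0, "y": 0, "z": 40, "spin": 0}, {"gripper": 1, "x": 0, "y": 0, "z": 40, "spin": 0}, {"gripper": 1, "x": 0, "y": 0, "z": 20, "spin": 0}, {"gripper": 1, "x": 0, "y": 0, "z": 0, "spin": 0}, {"gripper": 1, "x": 0, "y": 0, "z": 0, "spin": 0}])

```text
time: 15.4
eef_pos: [0.5258, -0.0381, 0.1405]
tcp_rot: [0.998, 0.065, 0.0, 0.0]
contact_force: [0.3, -0.6, 1.0]
opening: -0.001
finger_force: 0.0
```

Run:
```python
from h import *
s=get_state();X=R.from_quat(s['tcp_rot']).as_matrix();print(s['time'],s['eef_pos'],np.degrees(np.arctan2(X[1,0],X[0,0])),s['opening'],s['contact_force'],s['qpos'])
print(X.T@(np.array([.525,-.0372,.054])-s['eef_pos'])*1000)
```

```text
15.4 [ 0.52581428 -0.03813233  0.14053232] 7.40763299942504 -0.0009061967026606718 [ 0.29766731 -0.59256102  1.02639396] [-2.64973394e-01  7.50565018e-02  2.02373260e+00  3.15725882e-06
  1.04249841e+00  1.17653377e+00]
[-0.71174743 -1.03945415 86.53200046]
```

step_arm(commands=[{"gripper": 1, "x": -1, "y": -1, "z": 35, "spin": 0}, {"gripper": 1, "x": 0, "y": 0, "z": 35, "spin": 0}, {"gripper": 1, "x": 0, "y": 0, "z": 16, "spin": 0}, {"gripper": 1, "x": 0, "y": 0, "z": 0, "spin": 0}, {"gripper": 1, "x": 3, "y": 0, "z": 0, "spin": 0}, {"gripper": 1, "x": 3, "y": 0, "z": 0, "spin": 0}, {"gripper": 1, "x": 2, "y": 0, "z": 0, "spin": 0}, {"gripper": 1, "x": 2, "y": 0, "z": 0, "spin": 0}, {"gripper": 1, "x": 1, "y": 0, "z": 0, "spin": 0}, {"gripper": 1, "x": 1, "y": 0, "z": 0, "spin": 0}])

```text
time: 16.4
eef_pos: [0.5364, -0.0356, 0.0542]
tcp_rot: [0.998, 0.065, 0.0, 0.0]
contact_force: [1.0, -0.0, 0.0]
opening: -0.002
finger_force: 0.0
```

step_arm(commands=[{"gripper": 1, "x": 0.8, "y": 0, "z": 0, "spin": 0}, {"gripper": 1, "x": 0.8, "y": 0, "z": 0, "spin": 0}, {"gripper": 1, "x": 0.8, "y": 0, "z": 0, "spin": 0}, {"gripper": 1, "x": 0.8, "y": 0, "z": 0, "spin": 0}, {"gripper": 1, "x": 0.8, "y": 0, "z": 0, "spin": 0}, {"gripper": 1, "x": 0.8, "y": 0, "z": 0, "spin": 0}, {"gripper": 1, "x": 0.8, "y": 0, "z": 0, "spin": 0}, {"gripper": 1, "x": 0.4, "y": 0, "z": 0, "spin": 0}, {"gripper": 1, "x": 0, "y": 0, "z": 0, "spin": 0}, {"gripper": 1, "x": 0, "y": 0, "z": 0, "spin": 0}])

```text
time: 17.4
eef_pos: [0.5421, -0.0348, 0.0538]
tcp_rot: [0.998, 0.065, -0.0, -0.0]
contact_force: [-1.1, -0.4, -0.3]
opening: -0.001
finger_force: 0.7
```

step_arm(commands=[{"gripper": 1, "x": 0.5, "y": 0, "z": 0, "spin": 0}, {"gripper": 1, "x": 0.5, "y": 0, "z": 0, "spin": 0}, {"gripper": 1, "x": 0.5, "y": 0, "z": 0, "spin": 0}, {"gripper": 1, "x": 0.5, "y": 0, "z": 0, "spin": 0}, {"gripper": 1, "x": 0.5, "y": 0, "z": 0, "spin": 0}, {"gripper": 1, "x": 0.5, "y": 0, "z": 0, "spin": 0}, {"gripper": 1, "x": 0.5, "y": 0, "z": 0, "spin": 0}, {"gripper": 1, "x": 0.5, "y": 0, "z": 0, "spin": 0}, {"gripper": 1, "x": 0, "y": 0, "z": 0, "spin": 0}, {"gripper": 1, "x": 0, "y": 0, "z": 0, "spin": 0}])

```text
time: 18.4
eef_pos: [0.546, -0.0343, 0.0538]
tcp_rot: [0.998, 0.065, -0.0, -0.0]
contact_force: [-3.8, -1.6, -0.2]
opening: 0.002
finger_force: 1.7
```

step_arm(commands=[{"gripper": 1, "x": 0.4, "y": 0, "z": 0, "spin": 0}, {"gripper": 1, "x": 0.4, "y": 0, "z": 0, "spin": 0}, {"gripper": 1, "x": 0.4, "y": 0, "z": 0, "spin": 0}, {"gripper": 1, "x": 0.4, "y": 0, "z": 0, "spin": 0}, {"gripper": 1, "x": 0.4, "y": 0, "z": 0, "spin": 0}, {"gripper": 1, "x": 0, "y": 0, "z": 0, "spin": 0}, {"gripper": 1, "x": 0, "y": 0, "z": 0, "spin": 0}, {"gripper": 1, "x": 0, "y": 0, "z": 0, "spin": 0}, {"gripper": 1, "x": 0, "y": 0, "z": 0, "spin": 0}, {"gripper": 1, "x": 0, "y": 0, "z": 0, "spin": 0}])

```text
time: 19.4
eef_pos: [0.5461, -0.0343, 0.0539]
tcp_rot: [0.998, 0.065, -0.003, -0.0]
contact_force: [-9.6, -2.6, 3.4]
opening: 0.001
finger_force: 5.1
```

step_arm(commands=[{"gripper": 1, "x": 0.6, "y": 0, "z": 0, "spin": 0}, {"gripper": 1, "x": 0.6, "y": 0, "z": 0, "spin": 0}, {"gripper": 1, "x": 0.6, "y": 0, "z": 0, "spin": 0}, {"gripper": 1, "x": 0.6, "y": 0, "z": 0, "spin": 0}, {"gripper": 1, "x": 0.6, "y": 0, "z": 0, "spin": 0}, {"gripper": 1, "x": 0, "y": 0, "z": 0, "spin": 0}, {"gripper": 1, "x": 0, "y": 0, "z": 0, "spin": 0}, {"gripper": 1, "x": 0, "y": 0, "z": 0, "spin": 0}, {"gripper": 1, "x": 0, "y": 0, "z": 0, "spin": 0}, {"gripper": 1, "x": 0, "y": 0, "z": 0, "spin": 0}])

```text
time: 20.4
eef_pos: [0.5462, -0.0343, 0.0539]
tcp_rot: [0.998, 0.066, -0.008, -0.0]
contact_force: [-19.0, -4.2, 12.0]
opening: 0.002
finger_force: 10.1
```

Run:
```python
from h import *
s=get_state();print(s['time'],s['contact_force'],s['eef_pos'],s['wrist_torque'])
c=grab('wrist');P=cloud(c)
im=cv2.resize(c['color'][0:270,130:430],None,fx=2.2,fy=2.2);cv2.imwrite('pics/w6.png',im[:,:,::-1])
```

```text
20.4 [-18.96097763  -4.18452735  12.03231259] [ 0.54616946 -0.03428596  0.05388466] [-0.72540594  2.9365383  -0.05189904]
```

View pics/w6.png

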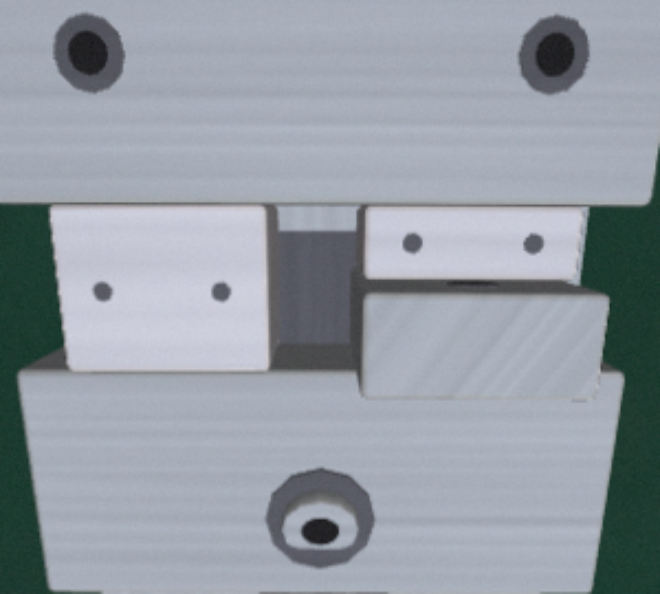

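The view shows both stacks nipped: the thick part at (165,290), and the thin part with the block at (475,300), between the sliding and fixed jaws with no visible gap. I'll press a little harder and relieve the vertical load.

step_arm(commands=[{"gripper": 1, "x": 0.5, "y": 0, "z": -0.3, "spin": 0}, {"gripper": 1, "x": 0.5, "y": 0, "z": -0.3, "spin": 0}, {"gripper": 1, "x": 0.5, "y": 0, "z": -0.3, "spin": 0}, {"gripper": 1, "x": 0.5, "y": 0, "z": -0.3, "spin": 0}, {"gripper": 1, "x": 0, "y": 0, "z": 0, "spin": 0}, {"gripper": 1, "x": 0, "y": 0, "z": 0, "spin": 0}, {"gripper": 1, "x": 0, "y": 0, "z": 0, "spin": 0}, {"gripper": 1, "x": 0, "y": 0, "z": 0, "spin": 0}, {"gripper": 1, "x": 0, "y": 0, "z": 0, "spin": 0}, {"gripper": 1, "x": 0, "y": 0, "z": 0, "spin": 0}])

```text
time: 21.45
eef_pos: [0.5462, -0.0343, 0.054]
tcp_rot: [0.998, 0.066, -0.01, -0.0]
contact_force: [-22.9, -6.8, 11.7]
opening: -0.001
finger_force: 11.8
```

```bash
python3 -c "
from plant import *
print(get_state()['contact_force']);print(sign_off())"
```

```text
[-22.91588235  -6.78557701  11.73709353]
the job is handed in; nothing more can be done
None
```

I handed the job in at about 21 s. The packing block stands squarely in front of the thin part, and the last camera view showed both parts nipped with no visible gap at the fixed jaw. The arm is still pressing the sliding jaw home with about 24 N.

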